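# Space the rack dividers on the van bench with a notched spacer block

## Task

Pick up the notched wooden spacer block and use it to set the three sliding dividers of the plywood rack to equal gaps, one after the other outwards from the tall fixed end board: slip the block's slot over a divider with the thick leg towards that end, and draw the divider in gently until the thick leg bears firmly on the board before it, with 3 N or so on top of the steady drag, without shifting what is already set. Move the dividers only with the block, then stand the block upright back on the bench, clear of the rack, let go, and leave everything else where it is.

Things in the scene. Friction and masses are not known exactly. Their poses are not given: they have to be found in the camera images.
- rack: plywood divider rack fixed on the bench, grey base board 170 (x) x 340 (y) x 12 mm, rails to 22 mm high. Origin under its middle, on the bench; its y axis runs along the row, away from the tall fixed end cheek: a 24 mm thick board, inner face at y = -143 mm, top at 94 mm. The other end has only a low strip, 30 mm high
- cheek: the rack's tall fixed end board, 170 x 24 x 82 mm. Origin on its top edge (94 mm above the bench), 6 mm behind its inner face, mid-width; axes as the rack's. Divider 1 with its origin 56 mm from here along the row leaves a 44 mm clear gap; so do dividers 56 mm apart
- slat1: sliding divider 1, nearest the fixed cheek: upright plywood board 150 (rack x) x 12 thick (rack y), 28 to 94 mm above the bench. Origin: middle of its top edge, axes as the rack's. Slides only along rack y, stays where left, needs about 6 N to slide. Drawing one against another already set, the set one slides too once the pull passes about 12 N; 9 N is a firm seat
- slat2: sliding divider 2, the middle one: upright plywood board 150 (rack x) x 12 thick (rack y), 28 to 94 mm above the bench. Origin: middle of its top edge, axes as the rack's. Slides only along rack y, stays where left, needs about 6 N to slide. Drawing one against another already set, the set one slides too once the pull passes about 12 N; 9 N is a firm seat
- slat3: sliding divider 3, farthest from the cheek: upright plywood board 150 (rack x) x 12 thick (rack y), 28 to 94 mm above the bench. Origin: middle of its top edge, axes as the rack's. Slides only along rack y, stays where left, needs about 6 N to slide. Drawing one against another already set, the set one slides too once the pull passes about 12 N; 9 N is a firm seat
- spacer: loose notched wooden spacer block standing on two legs, 60 (x) x 68 (y) x 95 mm high, 0.15 to 0.3 kg. Origin: underside, mid-slot. Slot open downwards: y -10 to +10 mm, 40 mm deep, right through along x. Thick leg: y -46 to -10 mm; it goes on the cheek's side. Thin leg: y +10 to +22 mm; it drags the divider. Set gap: 36 + 20 - 12 = 44 mm clear
- spacer_rib (a point): middle of the block's grip rib, 75 mm above its underside at block y = -12 mm: rib 20 mm thick (block y), 50 mm long (block x), from 55 to 95 mm above the underside; axes as the block's. The bridge under it spans both legs, 40 to 55 mm high
- reader: bystander, leave alone: black handheld chip reader, flat box 75 x 120 x 30 mm; origin under its middle
- fob: bystander, leave alone: black key fob 65 x 34 x 13 mm; origin under its middle
- jar: bystander, leave alone: small clear screw jar, 56 mm across, 70 mm high; origin under its middle
- driver: bystander, leave alone: screwdriver 190 mm long, lying
- card_box: bystander, leave alone: closed cardboard box 90 x 70 x 50 mm; origin under its middle
- clamp_meter: bystander, leave alone: grey meter 50 x 130 x 28 mm; origin under its middle
Mind the look-alikes: they are no part of the job. What is shaped like the spacer but blue or red is not meant.

How it is judged:
On the way, in this order (a step that is already met when the one before it is completed fails the run):
1. divider 1 is drawn in to one spacer gap (44 mm clear, within 1.5 mm) from the fixed cheek, with the block's thick leg bearing on it with over 2 N (y of slat1 in the frame of cheek between 0.0545 and 0.0575 m and contact force between spacer and cheek above 2 N), for 0.1 s.
2. divider 2 is drawn in to one spacer gap (44 mm clear, within 1.5 mm) from divider 1, with the block's thick leg bearing on it with over 2 N (y of slat2 in the frame of slat1 between 0.0545 and 0.0575 m and contact force between spacer and slat1 above 2 N), for 0.1 s.
3. divider 3 is drawn in to one spacer gap (44 mm clear, within 1.5 mm) from divider 2, with the block's thick leg bearing on it with over 2 N (y of slat3 in the frame of slat2 between 0.0545 and 0.0575 m and contact force between spacer and slat2 above 2 N), for 0.1 s.
At the end, for the whole second after the job is handed in: The three clear gaps, from the fixed cheek to divider 1, 1 to 2 and 2 to 3, are each 44 mm within 1.5 mm, and the spacer block stands upright (within 0.1 rad) at rest on the bench itself (y of slat1 in the frame of cheek between 0.0545 and 0.0575 m and y of slat2 in the frame of slat1 between 0.0545 and 0.0575 m and y of slat3 in the frame of slat2 between 0.0545 and 0.0575 m and height (world z) of spacer below 0.005 m and angle between spacer's own z axis and vertical below 0.1 rad and linear speed of spacer below 0.02 m/s); the robot touches nothing.
It fails at once if the spacer is pressed on any part of the rack with more than 20 N (contact force between spacer and rack above 20 N).
It fails at once if the gripper or arm itself pushes on the rack or its dividers (contact force between any of the fingers, the arm and rack above 1 N).
It fails at once if a bystander on the bench is moved by more than 15 mm (distance of any of reader, fob, jar, driver, card_box, clamp_meter from where it was at the start of the episode above 0.015 m).
It also fails if it takes over 72 s, if anything falls off the work surface, if the arm or the gripper's body presses on something with over 40 N, if the wrist force passes 120 N, or if a joint passes its speed limit or range.

## Robot

A 6-joint arm with a two-finger parallel gripper is mounted at the origin on the work surface. World frame = base frame: x ahead of the robot, y to its left, z up, the work surface at z = 0. Lengths are in m, angles in rad, forces in N, time in s.
With the tool pointing down it reaches from about 0.275 to 0.825 m from the base axis. Payload 4.9 kg.
Tool frame: the origin (TCP) lies at the very end of the fingers, on their centre line; the grasp point (between the pads) lies 19 mm behind it (r.grasp_offset is the distance from the TCP to the grasp point, in m); z points along the fingers, y is the direction in which the jaws open and shut (so a half turn about z gives the same grasp; the last joint's range is limited). The gripper opens to 85 mm and grips with 20 to 120 N. Pads are 22 mm wide; open, the fingers measure 114 mm over their backs; the gripper's body (76 mm by 85 mm) begins 54 mm behind the grasp point. The pads swing forward as they close: fully open they stand 13 mm farther back than shut.
Start: joints at [-1.274, 0.326, -0.193, 1.052, 0, 1.437], TCP at [0.23, -0.5, 0.231] pointing down, gripper open.
Joint ranges: [-2.65, 2.65], [-0.97, 1.79], [-1.3, 1.35], [-1.93, 2.1], [-1.47, 1.37], [-3.14, 3.14]. Speed limits (rad/s): [2.57, 2.57, 3.14, 3.14, 3.14, 3.14].

## Interface

Orientations are given as a unit quaternion [x, y, z, w].
In Python, from cell import r, cams gives the robot as it stands. The module is installed in compiled form; this text tells all that it offers.
- The arm moves only by the shell command python3 -m crank 'ROWS' [FORCE]. ROWS is JSON, a list of rows, each a list of 5 numbers: the shift along the world's x, y, z in units of 40 mm (1.0 is 40 mm), then the turn about the world's z in rad, then the closure, from -1 (fully open) to 1 (shut). In form: [[tx, ty, tz, roll, grip], ...]. A call has exactly 5 rows; each row shifts and turns the pose as measured when the row begins; what a row does not reach is not made up. A row lasts 1/10 s, in which the tool goes at most 50 mm and 8.59 degrees, less where a joint would pass 70% of its speed; a pose out of reach is approached as far as the arm can. A call is refused whole if a number of a shift passes 1 or a number of a turn 0.15, either way. A call with a gripper value outside its range is refused whole. The fingers move at their own pace and stop on an object; FORCE is the grip in N (left out, the last holds). Time passes only in rows, so rows that do not move let the fingers close, or fill a call up. It gives the time, the measured TCP pose, the force and the opening at its end, in the units of the state.
- r.state(): the state, without advancing time (a new reading comes with each control period).
- cams.snapshot(name): name is "scene" or "top"; returns the picture (384x512x3 uint8, red, green, blue); there is no depth.
- cams.get_calibration(name): a dict with "mtx" (3x3 intrinsics, pixels), "world_from_camera" (4x4, takes a point from camera to world coordinates). Camera axes: x right, y up, looking along -z (the intrinsics and any distortion apply to the point x, -y, -z); pixel columns grow to the right and rows downward; lengths in m; the calibration is good to about 2 mm. A picture is of the moment at which its call begins. get_calibration takes no time and is no camera call.
- r.close_job(): hands the job in, once; it reports no verdict.
The state is a dict: "t": time; "qpos": joint angles; "qd": joint speeds; "joint_efforts": joint torques, N m; "eef_pos": TCP position; "orientation": TCP orientation; "ft_force": force on the tool from outside, world axes, zero at the start; "torque": the same for the moment, N m; "gripper_width": finger opening in m.
Only numpy, scipy, OpenCV 4.12 (cv2) and the standard library are available. Lean on these libraries where they do the work, as an engineer would, in place of code of your own. Each camera call takes 0.05 s, during which the arm holds its last target. There are 200 camera calls.

## Working session

There is one attempt and no reset: what is moved stays moved. The work goes in short steps, Python scripts to look and compute and a shell command to move; the robot and the scene stay as the last step left them, time stands still between calls to the robot, and variables do not carry over. Pictures are saved under pics/ and viewed, about 8 in all and at most 12, crops included, and the job is handed in when it is done.

```bash
mkdir -p pics; python3 - <<'E'
from cell import r,cams
import cv2,numpy as np
for n in("scene","top"):
    im=cams.snapshot(n); cv2.imwrite(f"pics/{n}0.png",im[...,::-1])
    c=cams.get_calibration(n); print(n,np.round(c["mtx"],1).tolist(),np.round(c["world_from_camera"],4).tolist(), [k for k in c])
print(r.state(), r.grasp_offset)
E
```

```text
scene [[377.9, 0.0, 257.6], [0.0, 377.9, 186.7], [0.0, 0.0, 1.0]] [[-0.6663, -0.5973, 0.4463, 1.0788], [0.7455, -0.5193, 0.4178, 0.4857], [-0.0178, 0.6111, 0.7913, 1.0149], [0.0, 0.0, 0.0, 1.0]] ['mtx', 'world_from_camera']
top [[360.1, 0.0, 254.8], [0.0, 360.1, 191.8], [0.0, 0.0, 1.0]] [[-0.0182, 0.9946, -0.1024, 0.4575], [-0.9998, -0.0192, -0.0091, -0.0113], [-0.011, 0.1022, 0.9947, 1.0345], [0.0, 0.0, 0.0, 1.0]] ['mtx', 'world_from_camera']
{'t': 0.1, 'qpos': array([-1.27418964e+00,  3.26878784e-01, -1.93495090e-01,  1.05203808e+00,
        3.13785987e-05,  1.43660871e+00]), 'qd': array([-4.78278113e-05, -1.11162816e-03,  2.43521042e-03,  3.09809974e-04,
       -2.64500255e-04, -2.85411751e-03]), 'joint_efforts': array([ 1.07996631e-03, -4.44238079e+01,  2.63038802e+01,  7.86452933e-03,
       -1.63739865e-04, -1.79091622e-06]), 'eef_pos': array([ 0.22954134, -0.49921387,  0.230571  ]), 'orientation': array([ 9.76891270e-01,  2.13735338e-01, -4.98926022e-05, -8.06425322e-04]), 'ft_force': array([-0.39769474,  0.09316829,  0.50971668]), 'torque': array([-8.69121917e-05, -1.07186499e-02, -5.37536097e-02]), 'gripper_width': 0.08524518280943} 0.0187
```

View pics/scene0.png

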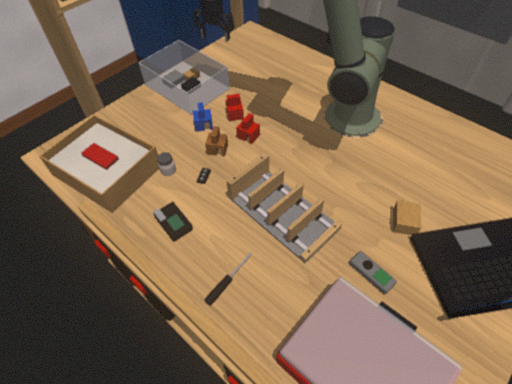

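View pics/top0.png

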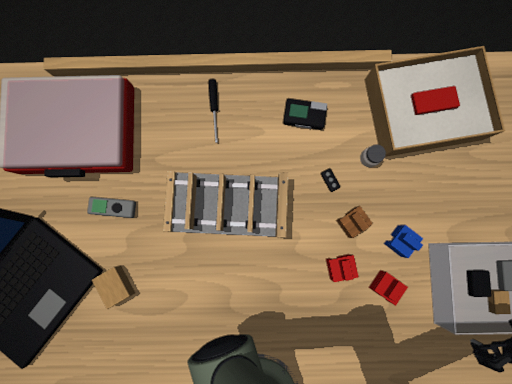

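The scene shows the brown spacer at top px (355,221). The rack spans top px (165–290, 172–238), and the end nearer the spacer looks like the tall cheek. I'll zoom in on both.

```bash
python3 - <<'E'
import cv2,numpy as np
t=cv2.imread("pics/top0.png"); s=cv2.imread("pics/scene0.png")
a=cv2.resize(t[160:250,155:300],None,fx=5.5,fy=5.5,interpolation=cv2.INTER_CUBIC)[:300*2]
b=cv2.resize(t[195:245,330:380],(390,390),interpolation=cv2.INTER_CUBIC)
c=cv2.resize(s[125:160,200:235],(390,390),interpolation=cv2.INTER_CUBIC)
cv2.imwrite("pics/c1.png",a)
cv2.imwrite("pics/c2.png",np.hstack([b,c]))
print(a.shape)
E
```

```text
(495, 798, 3)
```

View pics/c1.png

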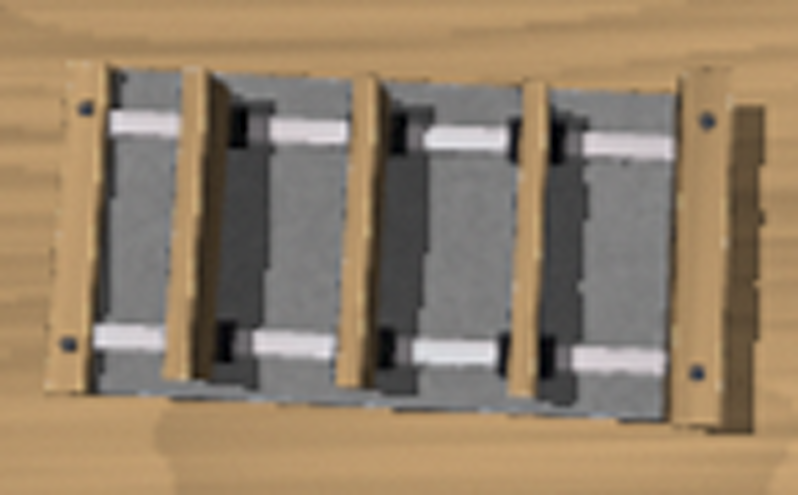

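View pics/c2.png

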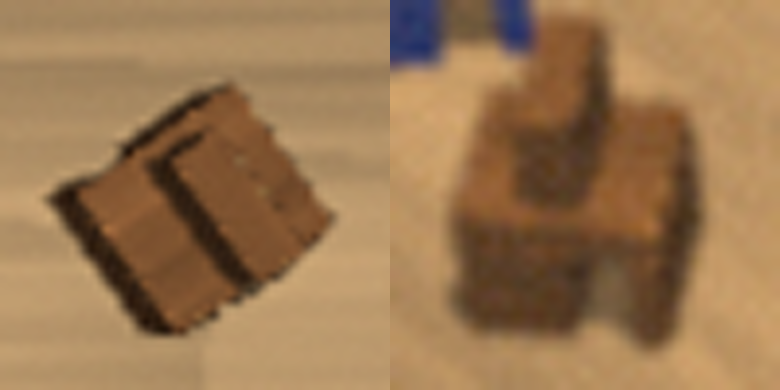

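The top crops show a visible cross-section of the brown spacer, with its bridge-top corners near top px (340,219), (360,206), (373,222) and (353,237). In the scene crop the slot sits right of centre, so the thin leg points to world +y/−x. The cheek is the right-hand board, at px ~278–288, and dividers 1, 2 and 3 are at px ~251, 220 and 189.

```bash
cat > h.py <<'E'
from cell import r,cams
import cv2,numpy as np
def ray(n,uv,z):
    c=cams.get_calibration(n);T=np.array(c["world_from_camera"])
    uv=np.atleast_2d(np.array(uv,float))
    d=cv2.undistortPoints(uv[:,None],np.array(c["mtx"]),None)[:,0]
    d=np.c_[d[:,0],-d[:,1],-np.ones(len(d))]@T[:3,:3].T
    return T[:3,3]+d*((z-T[2,3])/d[:,2])[:,None]
def edges(im,seg,sgn,half=5):
    """sub-pixel columns of strongest gradient (sgn) per row near segment ((u0,v0),(u1,v1))"""
    (u0,v0),(u1,v1)=seg; out=[]
    g=cv2.GaussianBlur(im,(0,0),.7)
    for v in range(int(v0),int(v1)+1):
        uc=u0+(u1-u0)*(v-v0)/(v1-v0); us=np.arange(int(round(uc))-half,int(round(uc))+half+1)
        d=sgn*(g[v,us+1]-g[v,us-1]); k=int(np.argmax(d[1:-1]))+1
        a,b,c=d[k-1:k+2]; out.append((us[k]+.5*(a-c)/(a-2*b+c-1e-9),v))
    return np.array(out)
def fit(p):
    """robust line x->y : returns y at x=x0 and slope dy/dx"""
    for _ in range(4):
        k=np.polyfit(p[:,0],p[:,1],1);e=p[:,1]-np.polyval(k,p[:,0]);p=p[abs(e)<max(2*e.std(),5e-4)]
    return k,e.std(),len(p)
def tcp():
    s=r.state();from_q=s["orientation"];from scipy.spatial.transform import Rotation as R
    y=R.from_quat(from_q).as_matrix()[:,1]
    return s["eef_pos"],np.degrees(np.arctan2(y[1],y[0]))%180
E
python3 - <<'E'
from h import *
im=cv2.imread("pics/top0.png");b=im.astype(float)
# "tan-ness": red minus blue, tan high, grey ~0
rb=b[...,2]-b[...,0]
U=lambda x:155+x/5.5; V=lambda y:160+y/5.5
for nm,seg,sgn,z,img in [("cheek_in",((681,95),(667,410)),1,.094,rb),("cheek_out",((730,110),(718,420)),-1,.094,b.sum(2)),
  ("s1_L",((526,90),(512,390)),1,.094,rb),("s1_R",((546,90),(533,390)),-1,.094,rb),
  ("s2_L",((352,80),(338,380)),1,.094,rb),("s3_L",((182,75),(165,372)),1,.094,rb),("strip_in",((108,75),(92,385)),-1,.03,rb)]:
    p=edges(img,((U(seg[0][0]),V(seg[0][1])+1),(U(seg[1][0]),V(seg[1][1])-1)),sgn,4)
    w=ray("top",p,z);k,e,n=fit(w);print(nm,"y@.45=%.4f slope %.4f ang %.2f resid %.4f n%d"%(np.polyval(k,.45),k[0],90-np.degrees(np.arctan(k[0])),e,n),"x",w[[0,-1],0].round(4))
# ends of slats in x at z=.094 (from crop px)
for nm,q in [("s1",[(536,82),(522,396)]),("s2",[(365,75),(350,386)]),("s3",[(195,68),(180,380)]),("cheek",[(705,68),(697,427)])]:
    print(nm,ray("top",[(U(x),V(y)) for x,y in q],.094)[:,:2].round(4).tolist())
C=np.array([(80,190),(235,85),(335,215),(180,332)]);C=(C+.5)/7.8-.5+[330,195]
w=ray("top",C,.055);print(w.round(4),w.mean(0),np.linalg.norm(np.roll(w,-1,0)-w,axis=1))
d=(w[0]-w[1]+w[3]-w[2]);print("block y ang",np.degrees(np.arctan2(d[1],d[0])))
# check with scene view: rib top corners centre
print("scene rib top ctr",ray("scene",[((575-390)/11.14+200,(72)/11.14+125)],.095))
print(tcp())
E
```

```text
cheek_in y@.45=-0.0557 slope -0.0663 ang 93.79 resid 0.0003 n52 x [0.5896 0.4458]
cheek_out y@.45=-0.0808 slope -0.0636 ang 93.64 resid 0.0005 n54 x [0.5811 0.4402]
s1_L y@.45=0.0200 slope -0.0693 ang 93.96 resid 0.0002 n46 x [0.5937 0.4575]
s1_R y@.45=0.0074 slope -0.0664 ang 93.80 resid 0.0004 n53 x [0.5935 0.4573]
s2_L y@.45=0.1016 slope -0.0681 ang 93.90 resid 0.0002 n54 x [0.6007 0.4616]
s3_L y@.45=0.1839 slope -0.0680 ang 93.89 resid 0.0002 n51 x [0.605  0.4682]
strip_in y@.45=0.2353 slope -0.0664 ang 93.80 resid 0.0004 n56 x [0.6158 0.4614]
s1 [[0.5992, 0.0028], [0.4496, 0.012]]
s2 [[0.6042, 0.0848], [0.4558, 0.0932]]
s3 [[0.6092, 0.1666], [0.4601, 0.1737]]
cheek [[0.6043, -0.0784], [0.4336, -0.0702]]
[[ 0.48   -0.231   0.055 ]
 [ 0.5155 -0.2863  0.055 ]
 [ 0.4698 -0.3187  0.055 ]
 [ 0.4306 -0.2633  0.055 ]] [ 0.4739713  -0.27480903  0.055     ] [0.06571674 0.0559923  0.06784039 0.05911419]
block y ang 123.99720536345535
scene rib top ctr [[ 0.47261182 -0.26953633  0.095     ]]
(array([ 0.22954134, -0.49921387,  0.230571  ]), np.float64(114.68270536081695))
```

```bash
python3 -m crank '[[1,0.9,0,0.033,-1],[1,0.9,0,0.033,-1],[1,0.9,0,0.033,-1],[1,0.9,0,0.033,-1],[1,0.9,0,0.033,-1]]' 60
python3 -m crank '[[1,1,0,0,-1],[0.2,0.2,0,0,-1],[0,0,0,0,-1],[0,0,0,0,-1],[0,0,0,0,-1]]'; python3 -c "
from h import *
p,a=tcp();print(p,a,(np.array([.4735,-.2735,.1])-p)/.04,np.radians(124-a))"
```

```text
t: 0.6
eef_pos: [0.4158, -0.3302, 0.2285]
orientation: [0.957, 0.29, -0.001, -0.001]
ft_force: [0.3, 0.1, -0.7]
gripper_width: 0.0857
t: 1.1
eef_pos: [0.4609, -0.2824, 0.2269]
orientation: [0.956, 0.293, -0.002, -0.003]
ft_force: [0.8, -0.8, -0.5]
gripper_width: 0.0849
[ 0.460862   -0.28243716  0.2269098 ] 124.12439234964609 [ 0.31595003  0.22342891 -3.17274488] -0.002171056065616214
```

```bash
python3 -m crank '[[0.32,0.22,-0.8,0,-1],[0,0,-0.8,0,-1],[0,0,-0.8,0,-1],[0,0,-0.6,0,-1],[0,0,0,0,-1]]' >/dev/null; python3 -c "
from h import *
cv2.imwrite('pics/g1.png',cv2.resize(cams.snapshot('top')[170:270,300:420,::-1],None,fx=5,fy=5,interpolation=2))
p,a=tcp();print(p,a,(np.array([.4735,-.2735,.065])-p)/.04,np.radians(124-a))"
```

```text
[ 0.47038596 -0.28236075  0.1066285 ] 123.31143735335554 [ 0.07785096  0.22151884 -1.04071257] 0.012017685290192048
```

View pics/g1.png

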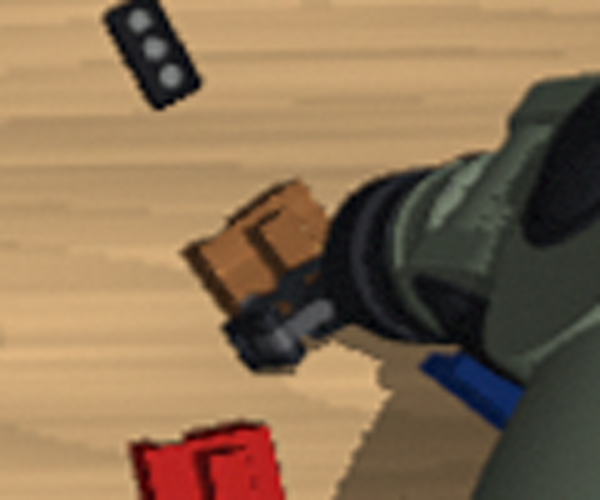

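The open fingers straddle the rib, and the visible finger is at crop px (260,340). The remaining offset along the rib is the roughly 8 mm I already planned to correct.

```bash
python3 -m crank '[[0.1,0.24,-0.3,0.012,-1],[0,0,-0.3,0,-1],[0,0,-0.2,0,-1],[0,0,0,0,-1],[0,0,0,0,-1]]' >/dev/null; python3 -c "
from h import *
p,a=tcp();print(p,a,(np.array([.4735,-.2735,.064])-p)/.04,np.radians(124-a),r.state()['ft_force'])"
```

```text
[ 0.47635689 -0.27534879  0.07634455] 123.90069772668005 [-0.07142231  0.04621965 -0.30861387] 0.0017331516241484404 [-0.54684091 -0.64502824  0.28172024]
```

```bash
python3 -m crank '[[-0.07,0.05,-0.2,0,-1],[0,0,0,0,-1],[0,0,0,0,0],[0,0,0,0,0.5],[0,0,0,0,1]]' 60 ; python3 -m crank '[[0,0,0,0,1],[0,0,0,0,1],[0,0,0,0,1],[0,0,0,0,1],[0,0,0,0,1]]';python3 -c "
from h import *
p,a=tcp();print(p,a,r.state()['ft_force'],r.state()['torque'])"
```

```text
t: 2.65
eef_pos: [0.474, -0.2736, 0.0687]
orientation: [0.956, 0.292, 0.002, 0.005]
ft_force: [0.5, 0.8, 0.6]
gripper_width: 0.0438
t: 3.15
eef_pos: [0.4744, -0.274, 0.0692]
orientation: [0.957, 0.292, 0.002, 0.005]
ft_force: [0.5, -1.2, 0.2]
gripper_width: 0.0188
[ 0.47439841 -0.27400737  0.06915752] 123.91438429483043 [ 0.4542916  -1.17216639  0.16017392] [ 0.04232159  0.04795596 -0.0051022 ]
```

Gripped at 19 mm, which matches the 20 mm rib. I'll regrasp about 8 mm lower, with more force, to resist the drag moment.

```bash
python3 -m crank '[[0,0,0,0,0.2],[0,0,0,0,0.2],[0,0,0,0,0.2],[0,0,-0.2,0,0.2],[0,0,0,0,0.2]]' 110 ; python3 -m crank '[[0,0,0,0,1],[0,0,0,0,1],[0,0,0,0,1],[0,0,0,0,1],[0,0,0,0,1]]';python3 -c "
from h import *
p,a=tcp();print(p,a,r.state()['ft_force'],r.state()['torque'])"
```

```text
t: 3.65
eef_pos: [0.4744, -0.2739, 0.0606]
orientation: [0.956, 0.292, 0.002, 0.005]
ft_force: [-0.7, -0.5, -0.1]
gripper_width: 0.034
t: 4.15
eef_pos: [0.4744, -0.274, 0.0605]
orientation: [0.956, 0.292, 0.002, 0.005]
ft_force: [-0.2, -0.2, 0.4]
gripper_width: 0.0189
[ 0.47444576 -0.27399391  0.06049167] 123.9210341477798 [-0.2177609  -0.21403981  0.41498782] [0.04910932 0.04055296 0.05394831]
```

```bash
python3 -m crank '[[0,0,0.5,0,1],[0,0,0.9,0,1],[0,0,1,0,1],[0,0,1,0,1],[0,0,0.2,0,1]]' ; python3 -m crank '[[0.2,0.8,0,-0.13,1],[0.2,0.9,0,-0.13,1],[0.2,0.9,0,-0.13,1],[0.2,0.9,0,-0.13,1],[0.2,0.9,0,-0.13,1]]';python3 -m crank '[[0.2,0.9,0,0,1],[0,0.5,0,0,1],[0,0,0,0,1],[0,0,0,0,1],[0,0,0,0,1]]';python3 -c "
from h import *
p,a=tcp();print(p,a,(np.array([.524,-.0033,.2])-p)/.04,np.radians(86.15-a),r.state()['ft_force'],r.state()['torque'])"
```

```text
t: 4.65
eef_pos: [0.4694, -0.2701, 0.204]
orientation: [0.957, 0.292, -0.002, -0.001]
ft_force: [0.3, -0.9, -2.9]
gripper_width: 0.0185
t: 5.15
eef_pos: [0.5079, -0.0928, 0.2006]
orientation: [0.999, -0.047, -0.004, -0.0]
ft_force: [0.4, 0.1, -3.3]
gripper_width: 0.0187
t: 5.65
eef_pos: [0.5122, -0.0296, 0.194]
orientation: [0.999, -0.045, -0.009, -0.002]
ft_force: [0.4, -0.5, -2.6]
gripper_width: 0.0185
[ 0.51219371 -0.02963047  0.19403061] 84.87543575622088 [0.29515733 0.65826181 0.14923479] 0.02224534258213738 [ 0.4337953  -0.45808    -2.62677719] [ 0.03390972 -0.03643382  0.01719864]
```

```bash
python3 -m crank '[[0.3,0.5,0.1,0.022,1],[0,0.16,0,0,1],[0,0,0,0,1],[0,0,0,0,1],[0,0,0,0,1]]'; python3 - <<'E'
from h import *
im=cams.snapshot('top')[...,::-1];cv2.imwrite('pics/t2.png',im);sc=cams.snapshot('scene')[...,::-1];cv2.imwrite('pics/s2.png',sc)
cv2.imwrite('pics/v2.png',np.hstack([cv2.resize(im[150:270,150:310],(460,345),interpolation=2),cv2.resize(sc[120:270,205:355],(340,345),interpolation=2)]))
p,a=tcp();print(p,a,(np.array([.524,-.0033,.2])-p)/.04,np.radians(86.15-a))
E
```

```text
t: 6.15
eef_pos: [0.5229, -0.008, 0.1964]
orientation: [0.999, -0.037, -0.011, -0.001]
ft_force: [-0.9, -0.7, -3.7]
gripper_width: 0.0186
[ 0.52305211 -0.00789801  0.19649903] 85.7066507608557 [0.0236973  0.11495033 0.08752431] 0.007737903959279955
```

View pics/v2.png

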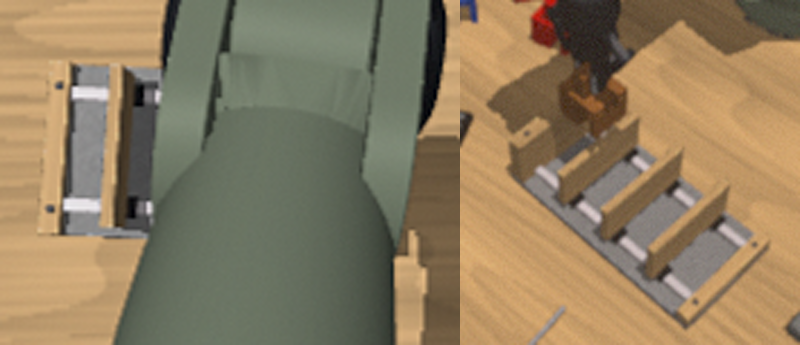

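The scene view shows the block held square above divider 1, with the thick leg on the cheek side. The top view is blocked by the arm, so I'll go by the pose readings.

```bash
python3 -m crank '[[0.02,0.12,-0.4,0.008,1],[0,0,-0.3,0,1],[0,0,-0.1,0,1],[0,0,0,0,1],[0,0,0,0,1]]'; python3 - <<'E'
from h import *
p,a=tcp();print(p,a,(np.array([.524,-.0033,.12])-p)/.04,np.radians(86.15-a))
E
```

```text
t: 6.75
eef_pos: [0.5238, -0.0047, 0.1638]
orientation: [0.999, -0.035, -0.01, -0.0]
ft_force: [-0.1, 0.7, -2.7]
gripper_width: 0.0183
[ 0.52378511 -0.00467478  0.16380918] 86.03727212070876 [ 0.00537213  0.03436944 -1.09522954] 0.0019674726524229057
```

```bash
python3 -m crank '[[0,0.05,-0.2,0.002,1],[0,0,-0.2,0,1],[0,0,-0.1,0,1],[0,0,0,0,1],[0,0,0,0,1]]'; python3 - <<'E'
from h import *
sc=cams.snapshot('scene')[...,::-1]
cv2.imwrite('pics/v3.png',cv2.resize(sc[130:230,215:315],(600,600),interpolation=2))
p,a=tcp();print(p,a,(np.array([.524,-.0033,.12])-p)/.04,np.radians(86.15-a))
E
```

```text
t: 7.25
eef_pos: [0.5243, -0.0027, 0.1428]
orientation: [0.999, -0.034, -0.009, -0.0]
ft_force: [0.2, -0.4, -2.7]
gripper_width: 0.0186
[ 0.52431683 -0.00268922  0.14285988] 86.15201042422206 [-0.00792084 -0.01526961 -0.57149707] -3.5088522036614214e-05
```

View pics/v3.png

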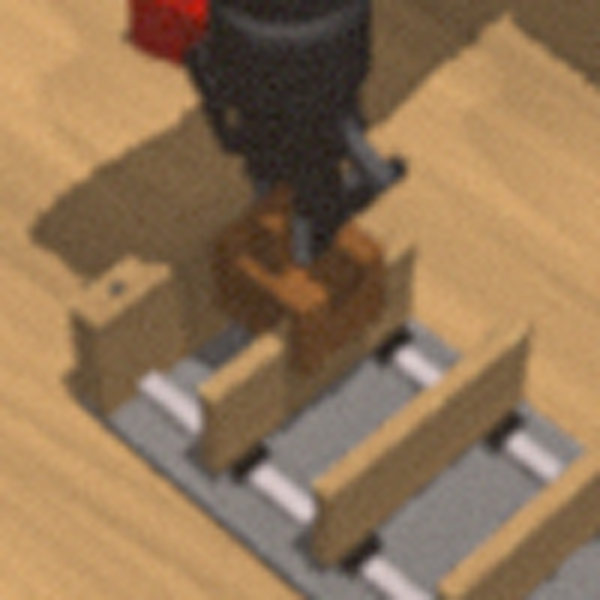

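The slot is over divider 1: the thin leg is visible on its near side at crop px (310,340), with no contact force. I'll lower it the rest of the way and start drawing.

```bash
python3 -m crank '[[0,0,-0.2,0,1],[0,0,-0.2,0,1],[0,0,-0.1,0,1],[0,0,0,0,1],[0,0,0,0,1]]'; 
python3 -m crank '[[-0.005,-0.08,0,0,1],[-0.005,-0.08,0,0,1],[0,0,0,0,1],[0,0,0,0,1],[0,0,0,0,1]]';python3 - <<'E'
from h import *
p,a=tcp();print(p,a,np.radians(86.15-a))
E
python3 -m crank '[[-0.003,-0.05,0,0,1],[-0.003,-0.05,0,0,1],[-0.003,-0.05,0,0,1],[-0.003,-0.05,0,0,1],[-0.003,-0.05,0,0,1]]';python3 - <<'E'
from h import *
p,a=tcp();print(p,a,np.radians(86.15-a))
E
```

```text
t: 7.8
eef_pos: [0.5244, -0.0027, 0.1211]
orientation: [0.999, -0.034, -0.009, -0.0]
ft_force: [0.4, -0.3, -3.0]
gripper_width: 0.0187
t: 8.3
eef_pos: [0.5241, -0.008, 0.1213]
orientation: [0.999, -0.033, -0.009, -0.002]
ft_force: [-0.1, 1.5, -3.8]
gripper_width: 0.0187
[ 0.52410418 -0.00801907  0.12126406] 86.20770365156591 -0.001007118710248567
t: 8.8
eef_pos: [0.5239, -0.011, 0.1209]
orientation: [0.999, -0.031, -0.008, -0.011]
ft_force: [1.4, 5.6, -5.0]
gripper_width: 0.0187
[ 0.52387976 -0.01099703  0.12086325] 86.38561033425786 -0.0041121760845239845
```

```bash
python3 -m crank '[[-0.006,-0.1,0,-0.002,1],[-0.006,-0.1,0,0,1],[0,0,0,0,1],[0,0,0,0,1],[0,0,0,0,1]]';python3 - <<'E'
from h import *
p,a=tcp();print(p,a,np.radians(86.15-a))
E
```

```text
t: 9.3
eef_pos: [0.5235, -0.0161, 0.1208]
orientation: [0.999, -0.032, -0.008, -0.015]
ft_force: [0.4, 1.7, -4.0]
gripper_width: 0.0187
[ 0.52353335 -0.01611957  0.12077481] 86.34091853618354 -0.0033321570594905497
```

```bash
python3 -m crank '[[-0.006,-0.1,0,-0.003,1],[-0.006,-0.1,0,0,1],[-0.003,-0.05,0,0,1],[0,0,0,0,1],[0,0,0,0,1]]';python3 - <<'E'
from h import *
p,a=tcp();print(p,a,np.radians(86.15-a))
E
```

```text
t: 9.8
eef_pos: [0.523, -0.0225, 0.1206]
orientation: [0.999, -0.032, -0.008, -0.019]
ft_force: [0.1, 2.0, -3.7]
gripper_width: 0.0187
[ 0.5230481  -0.02247785  0.12055024] 86.2994191841301 -0.002607856728713835
```

```bash
python3 -m crank '[[0,0,0,-0.003,1],[0,0,0,0,1],[-0.005,-0.075,0,0,1],[-0.005,-0.075,0,0,1],[-0.005,-0.075,0,0,1]]';python3 - <<'E'
from h import *
p,a=tcp();print(p,a,np.radians(86.15-a))
E
```

```text
t: 10.3
eef_pos: [0.5226, -0.0283, 0.1204]
orientation: [0.999, -0.032, -0.007, -0.023]
ft_force: [1.8, 6.9, -3.9]
gripper_width: 0.0183
[ 0.52264863 -0.02831685  0.12038209] 86.2612960406967 -0.0019424823545910277
```

```bash
python3 -m crank '[[0,0,0,-0.002,1],[-0.005,-0.07,0,0,1],[-0.005,-0.07,0,0,1],[-0.005,-0.07,0,0,1],[-0.005,-0.07,0,0,1]]';python3 - <<'E'
from h import *
p,a=tcp();print(p,a,np.radians(86.15-a))
E
```

```text
t: 10.8
eef_pos: [0.5224, -0.0302, 0.1211]
orientation: [0.999, -0.031, -0.006, -0.035]
ft_force: [1.0, 10.6, -2.1]
gripper_width: 0.0189
[ 0.52237762 -0.03017357  0.1210737 ] 86.39358696301294 -0.004251394519509281
```

```bash
python3 -m crank '[[0,0,0,-0.004,1],[0,0,0,0,1],[-0.006,-0.09,0,0,1],[-0.006,-0.09,0,0,1],[-0.006,-0.09,0,0,1]]';python3 - <<'E'
from h import *
sc=cams.snapshot('scene')[...,::-1]
cv2.imwrite('pics/v4.png',np.hstack([cv2.resize(sc[130:230,215:315],(500,500),interpolation=2)]))
cv2.imwrite('pics/s4.png',sc)
p,a=tcp();print(p,a,np.radians(86.15-a))
E
```

```text
t: 11.3
eef_pos: [0.5222, -0.031, 0.1221]
orientation: [0.998, -0.031, -0.005, -0.047]
ft_force: [1.7, 12.7, -1.9]
gripper_width: 0.0187
[ 0.52219138 -0.03102942  0.12210175] 86.42410400016138 -0.00478401729570302
```

View pics/v4.png

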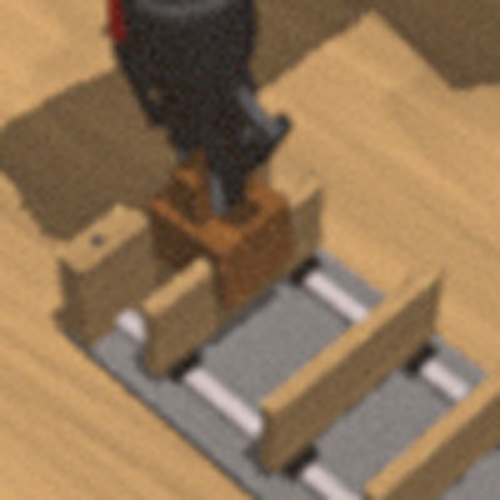

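The block is seated: pull is 12.7 N with no further travel, and the scene picture shows the thick leg on the cheek at crop px (155,230). I'll back off slightly and lift.

```bash
python3 -m crank '[[0.002,0.04,0,-0.004,1],[0.002,0.04,0,0,1],[0,0,0,0,1],[0,0,0,0,1],[0,0,0,0,1]]';python3 - <<'E'
from h import *
p,a=tcp();print(p,a,np.radians(86.15-a))
E
```

```text
t: 11.85
eef_pos: [0.5224, -0.0305, 0.1224]
orientation: [0.998, -0.034, -0.005, -0.044]
ft_force: [1.2, 2.3, -2.8]
gripper_width: 0.0186
[ 0.52244946 -0.03049799  0.12242408] 86.12508345214918 0.0004348757982275566
```

```bash
python3 -m crank '[[0.002,0.04,0,0,1],[0.002,0.03,0,0,1],[0,0,0,0,1],[0,0,0,0,1],[0,0,0,0,1]]';python3 -m crank '[[0,0,0.4,0,1],[0,0,0.6,0,1],[0,0,0.8,0,1],[0,0,0.2,0,1],[0,0,0,0,1]]';python3 - <<'E'
from h import *
p,a=tcp();print(p,a,np.radians(86.15-a))
E
```

```text
t: 12.35
eef_pos: [0.5227, -0.0288, 0.1225]
orientation: [0.998, -0.034, -0.005, -0.043]
ft_force: [0.3, -0.2, -2.7]
gripper_width: 0.0185
t: 12.85
eef_pos: [0.5212, -0.0288, 0.2033]
orientation: [0.998, -0.034, -0.006, -0.043]
ft_force: [-0.3, -0.2, -2.5]
gripper_width: 0.0187
[ 0.52115107 -0.02882428  0.20334334] 86.04459248155152 0.001839708253282768
```

```bash
python3 -m crank '[[-0.9,0.2,0,0,1],[-0.9,0.2,0,0,1],[-0.9,0.2,0,0,1],[-0.9,0.2,0,0,1],[-0.9,0.2,0,0,1]]'; python3 -m crank '[[0,0,-0.8,0,1],[0,0,-0.8,0,1],[0,0,-0.8,0,1],[0,0,-0.4,0,1],[0,0,0,0,1]]';python3 - <<'E'
from h import *
im=cams.snapshot('top')[...,::-1];cv2.imwrite('pics/t5.png',im)
sc=cams.snapshot('scene')[...,::-1];cv2.imwrite('pics/s5.png',sc)
cv2.imwrite('pics/v5.png',np.hstack([cv2.resize(im[150:260,150:310],(450,310),interpolation=2),cv2.resize(sc[130:265,215:350],(310,310),interpolation=2)]))
E
```

```text
t: 13.35
eef_pos: [0.3375, 0.0113, 0.1964]
orientation: [0.998, -0.035, -0.008, -0.043]
ft_force: [0.1, -0.7, -2.2]
gripper_width: 0.0191
t: 13.85
eef_pos: [0.3278, 0.0138, 0.0777]
orientation: [0.998, -0.035, -0.009, -0.043]
ft_force: [-0.6, 0.4, -3.5]
gripper_width: 0.0185
```

View pics/v5.png

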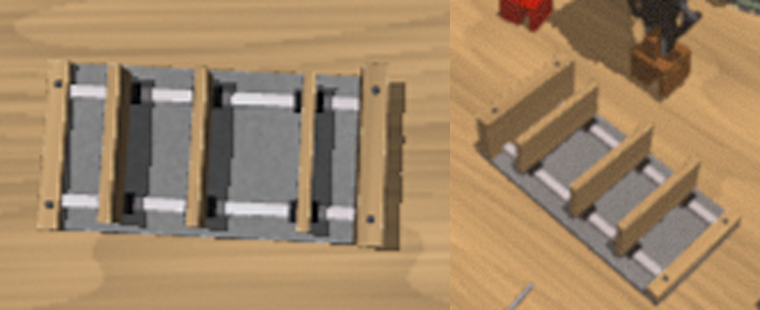

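The top view is clear, and divider 1 has moved up to about px 258. I'll measure it and level the block by pressing it lightly on the bench.

```bash
cat > m.py <<'E'
from h import *
def meas(f,guess,refs=True):
    b=cv2.imread(f).astype(float);rb=b[...,2]-b[...,0];c={}
    for nm,seg,sgn,z,img in [("cheek_out",((287.5,182),(285.5,235)),-1,.094,b.sum(2))]+guess_(guess,rb):
        p=edges(img,seg,sgn,3);k,e,n=fit(ray("top",p,z));c[nm]=np.polyval(k,.52)*.9977
        print(nm,"row pos %.4f ang %.2f res %.4f n%d"%(c[nm],90+np.degrees(np.arctan(k[0])),e,n))
    return c
def guess_(g,rb):
    o=[]
    for nm,ut,ub,vt,vb in g:
        o.append((nm,((ut,vt),(ub,vb)),1 if nm[-1]=="L" else -1,.094,rb))
    return o
E
python3 - <<'E'
from m import *
S=2.8125
g=[("s1L",150+303/S,150+299/S,178,229),("s1R",150+315/S,150+310/S,178,229),("s2L",150+195/S,150+188/S,177,227),("s2R",150+208/S,150+200/S,177,227),("s3L",150+108/S,150+98/S,176,225)]
c=meas("pics/t5.png",g)
c0=meas("pics/top0.png",[("s1L",155+526/5.5,155+512/5.5,178,229),("s1R",155+546/5.5,155+533/5.5,178,229),("s2L",155+352/5.5,155+338/5.5,177,227),("s3L",155+182/5.5,155+165/5.5,176,225)])
print("cheek inner(out+24)",c["cheek_out"]+.024,"s1 ctr from inner, L,R",c["s1L"]-.006-c["cheek_out"]-.024,c["s1R"]+.006-c["cheek_out"]-.024,"s2-s1",c["s2L"]-c["s1L"],"s3-s2",c["s3L"]-c["s2L"],"s2,s3 moved",c["s2L"]-c0["s2L"],c["s3L"]-c0["s3L"])
E
python3 -m crank '[[0.2,0,-0.1,0,1],[0,0,-0.2,0,1],[0,0,0,0,1],[0,0,-0.1,0,1],[0,0,0,0,1]]'
```

```text
cheek_out row pos -0.0850 ang 86.40 res 0.0005 n52
s1L row pos -0.0055 ang 86.07 res 0.0003 n47
s1R row pos -0.0176 ang 86.20 res 0.0004 n52
s2L row pos 0.0966 ang 86.07 res 0.0002 n51
s2R row pos 0.0845 ang 86.08 res 0.0005 n51
s3L row pos 0.1787 ang 86.12 res 0.0002 n50
cheek_out row pos -0.0850 ang 86.40 res 0.0004 n52
s1L row pos 0.0151 ang 86.03 res 0.0002 n45
s1R row pos 0.0027 ang 86.17 res 0.0003 n52
s2L row pos 0.0966 ang 86.08 res 0.0002 n51
s3L row pos 0.1787 ang 86.11 res 0.0002 n48
cheek inner(out+24) -0.060986058781738954 s1 ctr from inner, L,R 0.04945904043454994 0.04934407267768775 s2-s1 0.10216799247859767 s3-s2 0.08208828413174116 s2,s3 moved -3.373237072043511e-06 -1.256139141259105e-06
t: 14.45
eef_pos: [0.3415, 0.0126, 0.0644]
orientation: [0.999, -0.034, -0.005, -0.042]
ft_force: [-0.5, -0.3, -2.6]
gripper_width: 0.0186
```

```bash
python3 -m crank '[[0,0,-0.1,0,1],[0,0,-0.1,0,1],[0,0,-0.1,0,1],[0,0,-0.1,0,1],[0,0,-0.1,0,1]]'; python3 -m crank '[[0,0,-0.1,0,1],[0,0,-0.1,0,1],[0,0,-0.1,0,1],[0,0,-0.1,0,1],[0,0,-0.1,0,1]]'
```

```text
t: 14.95
eef_pos: [0.343, 0.0141, 0.0616]
orientation: [0.998, -0.035, -0.002, -0.043]
ft_force: [-20.4, 4.3, 80.1]
gripper_width: 0.0187
t: 15.45
eef_pos: [0.3428, 0.0143, 0.0614]
orientation: [0.999, -0.035, 0.001, -0.041]
ft_force: [-19.8, 4.7, 82.4]
gripper_width: 0.0185
```

Pressing down is very stiff, at 80 N from 4 mm rows, so I'll unload. The block is now flat on the bench and the tool is tilted about 0.08 rad. Dragging it lightly towards +y should take that out.

```bash
python3 -m crank '[[0,0,0.02,0,1],[0,0,0,0,1],[0,0,-0.02,0,1],[0,0,-0.02,0,1],[0,0,-0.02,0,1]]'; python3 -m crank '[[0,0.08,-0.03,0,1],[0,0.08,-0.03,0,1],[0,0.08,-0.03,0,1],[0,0.08,-0.03,0,1],[0,0.08,-0.03,0,1]]'
```

```text
t: 15.95
eef_pos: [0.3441, 0.0141, 0.0618]
orientation: [0.999, -0.034, 0.003, -0.04]
ft_force: [-4.8, 2.6, 24.4]
gripper_width: 0.0188
t: 16.45
eef_pos: [0.3448, 0.0172, 0.0605]
orientation: [0.999, -0.038, 0.002, -0.021]
ft_force: [-7.6, -5.6, 26.4]
gripper_width: 0.0186
```

```bash
python3 -m crank '[[0,0.08,-0.03,0,1],[0,0.08,-0.03,0,1],[0,0.08,-0.03,0,1],[0,0.08,-0.03,0,1],[0,0.08,-0.03,0,1]]';python3 -m crank '[[0,0.08,-0.02,0,1],[0,0.08,-0.02,0,1],[0,0,-0.01,0,1],[0,0,0,0,1],[0,0,0,0,1]]'
```

```text
t: 16.95
eef_pos: [0.3452, 0.0191, 0.0601]
orientation: [0.999, -0.041, 0.001, 0.0]
ft_force: [-11.4, -9.3, 37.6]
gripper_width: 0.0187
t: 17.45
eef_pos: [0.3451, 0.02, 0.0607]
orientation: [0.999, -0.041, 0.0, 0.008]
ft_force: [-0.9, -1.0, 4.9]
gripper_width: 0.019
```

```bash
python3 -m crank '[[0,0,0.5,0,1],[0,0,0.9,0,1],[0,0,1,0,1],[0,0,1,0,1],[0,0,0.1,0,1]]'; python3 -m crank '[[0.9,0.3,0,0,1],[0.9,0.3,0,0,1],[0.9,0.3,0,0,1],[0.9,0.3,0,0,1],[0.7,0.2,0,0,1]]'; python3 -m crank '[[0,0,0,0,1],[0,0,0,0,1],[0,0,0,0,1],[0,0,0,0,1],[0,0,0,0,1]]';python3 - <<'E'
from h import *
p,a=tcp();print(p,a,(np.array([.5242,.0785,.16])-p)/.04,np.radians(86.15-a))
E
```

```text
t: 17.95
eef_pos: [0.3407, 0.0207, 0.2014]
orientation: [0.999, -0.042, -0.005, 0.007]
ft_force: [1.1, -0.8, -2.5]
gripper_width: 0.0188
t: 18.45
eef_pos: [0.5108, 0.0512, 0.1949]
orientation: [1.0, -0.024, -0.009, -0.005]
ft_force: [-0.3, -0.5, -2.6]
gripper_width: 0.0186
t: 18.95
eef_pos: [0.5089, 0.0513, 0.1877]
orientation: [1.0, -0.024, -0.014, -0.005]
ft_force: [-0.6, -0.3, -2.8]
gripper_width: 0.0189
[0.5089422  0.05131512 0.1877081 ] 87.20950531362034 [ 0.38144488  0.67962192 -0.69270256] -0.018491856165049964
```

```bash
python3 -m crank '[[0.38,0.68,-0.2,-0.018,1],[0,0,-0.2,0,1],[0,0,-0.1,0,1],[0,0,0,0,1],[0,0,0,0,1]]';python3 - <<'E'
from h import *
p,a=tcp();print(p,a,(np.array([.5242,.0785,.16])-p)/.04,np.radians(86.15-a))
E
```

```text
t: 19.45
eef_pos: [0.5207, 0.0598, 0.1679]
orientation: [1.0, -0.02, -0.014, -0.012]
ft_force: [-0.7, -0.2, -2.3]
gripper_width: 0.0186
[0.52068308 0.0598     0.16787568] 87.69140222424507 [ 0.08792305  0.46750003 -0.19689199] -0.026902543910640286
```

```bash
python3 -m crank '[[0.05,0.3,0,-0.015,1],[0.04,0.25,0,-0.015,1],[0,0.1,0,0,1],[0,0,0,0,1],[0,0,0,0,1]]';python3 - <<'E'
from h import *
p,a=tcp();print(p,a,(np.array([.5242,.0785,.16])-p)/.04,np.radians(86.15-a),r.state()["orientation"],r.state()["qpos"])
E
```

```text
t: 19.95
eef_pos: [0.5237, 0.0655, 0.169]
orientation: [0.999, -0.02, -0.014, -0.021]
ft_force: [0.1, -0.5, -2.7]
gripper_width: 0.0187
[0.52373021 0.06546433 0.16901797] 87.67909867311643 [ 0.01174471  0.32589182 -0.22544937] -0.026687806433758073 [ 0.99947898 -0.01994944 -0.01357294 -0.0214374 ] [-0.04016872  0.35420277 -0.32190676  0.92271339  0.04231643  3.14074519]
```

Joint 6 has reached its limit at 3.14, so the yaw can't be completed from this side. I'll set the block on the bench, turn the gripper half a turn and regrasp.

```bash
python3 -m crank '[[0,0,0.5,0,1],[0,0,0.5,0,1],[-0.5,-0.1,0,0,1],[-0.8,-0.15,0,0,1],[-0.9,-0.2,0,0,1]]'; python3 -m crank '[[-0.9,-0.2,0,0,1],[-0.9,-0.2,0,0,1],[-0.3,-0.1,0,0,1],[0,0,-0.5,0,1],[0,0,-0.8,0,1]]';  python3 -m crank '[[0,0,-0.8,0,1],[0,0,-0.4,0,1],[0,0,-0.2,0,1],[0,0,0,0,1],[0,0,0,0,1]]'
```

```text
t: 20.45
eef_pos: [0.438, 0.0473, 0.2103]
orientation: [1.0, -0.019, -0.012, -0.021]
ft_force: [0.0, 0.2, -1.3]
gripper_width: 0.019
t: 20.95
eef_pos: [0.35, 0.026, 0.1607]
orientation: [1.0, -0.019, -0.007, -0.02]
ft_force: [0.3, 0.2, -3.1]
gripper_width: 0.0188
t: 21.45
eef_pos: [0.3509, 0.0257, 0.1021]
orientation: [1.0, -0.02, -0.006, -0.02]
ft_force: [0.0, 0.5, -2.6]
gripper_width: 0.0186
```

```bash
python3 -m crank '[[0,0,-0.4,0,1],[0,0,-0.3,0,1],[0,0,-0.15,0,1],[0,0,0,0,1],[0,0,0,0,1]]'; python3 -m crank '[[0,0,-0.03,0,1],[0,0,-0.03,0,1],[0,0,-0.03,0,1],[0,0,0,0,1],[0,0,0,0,1]]'
```

```text
t: 21.95
eef_pos: [0.3565, 0.025, 0.0715]
orientation: [1.0, -0.019, -0.001, -0.02]
ft_force: [0.5, 0.1, -3.3]
gripper_width: 0.0186
t: 22.45
eef_pos: [0.358, 0.0248, 0.0692]
orientation: [1.0, -0.019, 0.0, -0.019]
ft_force: [-0.8, -0.1, -3.0]
gripper_width: 0.0188
```

```bash
python3 -m crank '[[0,0,-0.1,0,1],[0,0,-0.07,0,1],[0,0,-0.03,0,1],[0,0,-0.02,0,1],[0,0,-0.02,0,1]]'; python3 -m crank '[[0,0,0,0,0.5],[0,0,0,0,0],[0,0,0,0,-0.5],[0,0,0,0,-1],[0,0,0,0,-1]]'; python3 -m crank '[[0,0,0.4,0,-1],[0,0,0.8,0,-1],[0,0,0.1,0.15,-1],[0,0,0,0.15,-1],[0,0,0,0.15,-1]]'
```

```text
t: 22.95
eef_pos: [0.3583, 0.025, 0.0606]
orientation: [1.0, -0.019, 0.0, -0.019]
ft_force: [-5.5, 2.8, 19.7]
gripper_width: 0.0188
t: 23.45
eef_pos: [0.3593, 0.0249, 0.061]
orientation: [1.0, -0.019, 0.001, -0.019]
ft_force: [-0.2, 0.4, 0.7]
gripper_width: 0.0782
t: 23.95
eef_pos: [0.3586, 0.0248, 0.1146]
orientation: [0.978, 0.207, -0.004, -0.018]
ft_force: [0.7, -0.0, 0.8]
gripper_width: 0.0854
```

```bash
for i in 1 2 3; do python3 -m crank '[[0,0,0,0.15,-1],[0,0,0,0.15,-1],[0,0,0,0.15,-1],[0,0,0,0.15,-1],[0,0,0,0.15,-1]]' | grep -E "eef|orie"; done; python3 - <<'E'
from h import *
p,a=tcp();print(p,a,(np.array([.3593,.0249,.061])-p)/.04,np.radians(87.8-a),r.state()["qpos"])
E
```

```text
eef_pos: [0.3588, 0.0246, 0.1145]
orientation: [0.834, 0.551, -0.01, -0.016]
eef_pos: [0.3585, 0.0245, 0.1139]
orientation: [0.574, 0.818, -0.016, -0.011]
eef_pos: [0.3583, 0.0245, 0.1133]
orientation: [0.235, 0.972, -0.019, -0.005]
[0.35827021 0.02452548 0.11328462] 62.83656889037968 [ 0.02574481  0.00936304 -1.30711546] 0.43569406545765604 [-0.10667347  0.12991664 -0.8014449   0.65489493 -0.03646541  0.36772593]
```

```bash
python3 -m crank '[[0.01,0,0,0.145,-1],[0.01,0,0,0.145,-1],[0,0,-0.2,0.12,-1],[0,0,-0.3,0.03,-1],[0,0,0,0,-1]]'; python3 - <<'E'
from h import *
p,a=tcp();print(p,a,(np.array([.3593,.0249,.061])-p)/.04,np.radians(87.8-a),r.state()["qpos"])
E
```

```text
t: 25.95
eef_pos: [0.359, 0.0246, 0.0926]
orientation: [0.008, 1.0, -0.02, -0.001]
ft_force: [-0.0, -0.8, 0.3]
gripper_width: 0.0851
[0.35903394 0.02456606 0.09262327] 89.11056813480825 [ 0.00665139  0.0083485  -0.79058187] -0.022873729024124864 [-0.10358062  0.15452054 -0.8432108   0.57071995 -0.0396781  -0.0880807 ]
```

```bash
python3 -m crank '[[0,0,-0.4,-0.022,-1],[0,0,-0.25,0,-1],[0,0,-0.1,0,-1],[0,0,-0.03,0,-1],[0,0,0,0,0]]'; python3 -m crank '[[0,0,0,0,0.6],[0,0,0,0,1],[0,0,0,0,1],[0,0,0,0,1],[0,0,0,0,1]]' 110; python3 -c "
from h import *
print(tcp())"
```

```text
t: 26.45
eef_pos: [0.36, 0.0244, 0.0619]
orientation: [0.021, 1.0, -0.02, -0.001]
ft_force: [-1.1, 0.8, -0.4]
gripper_width: 0.0735
t: 26.95
eef_pos: [0.3613, 0.025, 0.0637]
orientation: [0.021, 1.0, -0.019, 0.001]
ft_force: [0.4, 0.4, -2.9]
gripper_width: 0.0183
(array([0.36125021, 0.02498368, 0.06370502]), np.float64(87.60238415654345))
```

```bash
python3 -m crank '[[0,0,-0.05,0,1],[0,0,-0.03,0,1],[0,-0.08,-0.03,0,1],[0,-0.08,-0.03,0,1],[0,-0.08,-0.03,0,1]]'; python3 -m crank '[[0,-0.08,-0.03,0,1],[0,-0.08,-0.03,0,1],[0,-0.06,-0.02,0,1],[0,0,-0.01,0,1],[0,0,0,0,1]]'
```

```text
t: 27.45
eef_pos: [0.3617, 0.0233, 0.063]
orientation: [0.019, 1.0, -0.008, 0.002]
ft_force: [-7.1, 13.5, 31.3]
gripper_width: 0.0184
t: 27.95
eef_pos: [0.3611, 0.0223, 0.0638]
orientation: [0.018, 1.0, 0.003, 0.004]
ft_force: [-0.6, -0.4, -2.9]
gripper_width: 0.0189
```

```bash
python3 -m crank '[[0,0,0.5,0,1],[0,0,0.9,0,1],[0,0,1,0,1],[0,0,1,0,1],[0,0,0.1,0,1]]'|grep eef; python3 -m crank '[[0.8,0.28,0,-0.006,1],[0.8,0.28,0,-0.006,1],[0.8,0.28,0,-0.006,1],[0.8,0.28,0,-0.006,1],[0.7,0.25,0,0,1]]'|grep eef; python3 -c "
from h import *
p,a=tcp();print(p,a,(np.array([.5242,.0785,.165])-p)/.04,np.radians(86.15-a),r.state()['orientation'],r.state()['qpos'])"
```

```text
eef_pos: [0.3569, 0.0222, 0.2057]
eef_pos: [0.5127, 0.0779, 0.2008]
[0.51266433 0.07787177 0.20079932] 86.33033211912763 [ 0.28839182  0.01570581 -0.89498288] -0.003147389225875732 [ 0.03201446  0.99948083  0.00119611 -0.003422  ] [ 0.00675635  0.29658586 -0.31637457  0.96458204  0.00265573  0.07078767]
```

Tracking is clean now that joint 6 is near 0.

```bash
python3 -m crank '[[0.2,0.015,-0.3,-0.003,1],[0.1,0,-0.4,0,1],[0,0,-0.2,0,1],[0,0,0,0,1],[0,0,0,0,1]]'|grep -E "eef|force"; python3 -c "
from h import *
p,a=tcp();print(p,a,(np.array([.5242,.0785,.123])-p)/.04,np.radians(86.15-a),r.state()['orientation'])"
```

```text
eef_pos: [0.5236, 0.0788, 0.1553]
ft_force: [0.4, 0.1, -2.4]
[0.5235972  0.0787682  0.15526218] 86.21378672428428 [ 0.01507002 -0.00670512 -0.80655446] -0.001113288357822339 [ 3.30311274e-02  9.99419534e-01  5.94044406e-04 -8.31783476e-03]
```

```bash
python3 -m crank '[[0,0,-0.3,-0.001,1],[0,0,-0.3,0,1],[0,0,-0.15,0,1],[0,0,0,0,1],[0,0,0,0,1]]'|grep -E "eef|force"; python3 - <<'E'
from h import *
sc=cams.snapshot('scene')[...,::-1]
cv2.imwrite('pics/v6.png',cv2.resize(sc[130:230,235:335],(500,500),interpolation=2))
p,a=tcp();print(p,a,np.radians(86.15-a),r.state()['orientation'])
E
```

```text
eef_pos: [0.5228, 0.0783, 0.1238]
ft_force: [0.6, -0.2, -2.3]
[0.5227326  0.07829491 0.12380123] 86.11059607072639 0.000687728304047614 [ 3.39316821e-02  9.99393736e-01  5.49568827e-04 -7.77815294e-03]
```

View pics/v6.png

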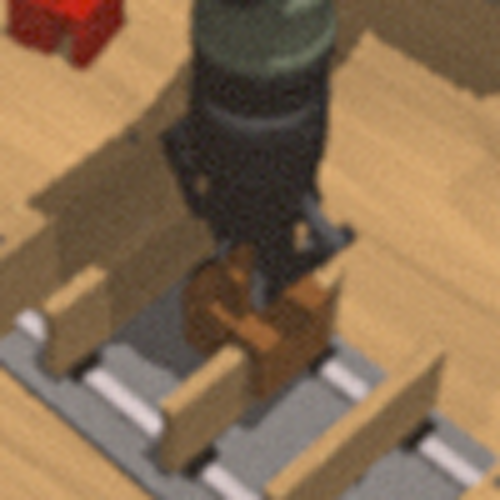

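The slot is over divider 2, with its end visible under the block at crop px (200,400) and the thin leg on the near side. I'll draw it in.

```bash
python3 -m crank '[[-0.005,-0.08,0,0,1],[-0.01,-0.15,0,0,1],[-0.01,-0.18,0,0,1],[-0.01,-0.18,0,0,1],[-0.01,-0.18,0,0,1]]'|grep -vE "width"; python3 -c "
from h import *
print(tcp())"
```

```text
t: 30.5
eef_pos: [0.5215, 0.0535, 0.124]
orientation: [0.032, 0.999, 0.01, -0.007]
ft_force: [1.0, 7.0, -6.2]
(array([0.52146928, 0.0534551 , 0.12400948]), np.float64(86.35805062285071))
```

```bash
python3 -m crank '[[-0.01,-0.15,0,-0.003,1],[-0.01,-0.15,0,0,1],[-0.008,-0.1,0,0,1],[-0.004,-0.06,0,0,1],[0,0,0,0,1]]'|grep -vE "width"; python3 -c "
from h import *
print(tcp())"
```

```text
t: 31.0
eef_pos: [0.5205, 0.0402, 0.1237]
orientation: [0.032, 0.999, 0.02, -0.006]
ft_force: [-0.4, 1.1, -3.9]
(array([0.52054405, 0.04015446, 0.12366776]), np.float64(86.28139344802105))
```

```bash
python3 -m crank '[[-0.006,-0.1,0,-0.003,1],[-0.006,-0.1,0,0,1],[-0.003,-0.05,0,0,1],[0,0,0,0,1],[0,0,0,0,1]]'|grep -vE "width"; python3 -c "
from h import *
print(tcp())"
```

```text
t: 31.5
eef_pos: [0.5201, 0.0334, 0.1237]
orientation: [0.033, 0.999, 0.025, -0.006]
ft_force: [0.4, 3.5, -3.8]
(array([0.52005887, 0.03344185, 0.12366215]), np.float64(86.21892423775931))
```

```bash
python3 -m crank '[[0,0,0,-0.002,1],[-0.004,-0.06,0,0,1],[-0.004,-0.06,0,0,1],[-0.004,-0.06,0,0,1],[-0.004,-0.06,0,0,1]]'|grep -vE "width"; python3 -c "
from h import *
print(tcp())"
```

```text
t: 32.0
eef_pos: [0.5196, 0.0279, 0.1235]
orientation: [0.033, 0.999, 0.03, -0.006]
ft_force: [1.3, 6.1, -5.7]
(array([0.51958918, 0.02787944, 0.12350781]), np.float64(86.24217617684141))
```

```bash
python3 -m crank '[[0,0,0,-0.002,1],[0,0,0,0,1],[0,0,0,0,1],[-0.004,-0.055,0,0,1],[-0.004,-0.055,0,0,1]]'|grep -vE "width"; python3 -c "
from h import *
print(tcp())"
```

```text
t: 32.5
eef_pos: [0.5194, 0.0251, 0.1235]
orientation: [0.033, 0.999, 0.033, -0.005]
ft_force: [0.3, 6.2, -5.7]
(array([0.51940204, 0.02513818, 0.12351515]), np.float64(86.1892782274648))
```

```bash
python3 -m crank '[[0,0,0,-0.001,1],[0,0,0,0,1],[0,0,0,0,1],[-0.004,-0.055,0,0,1],[-0.004,-0.055,0,0,1]]'|grep -vE "width"; python3 -c "
from h import *
print(tcp())"
```

```text
t: 33.0
eef_pos: [0.5193, 0.0247, 0.1239]
orientation: [0.032, 0.999, 0.038, -0.005]
ft_force: [0.7, 9.6, -3.2]
(array([0.51930974, 0.02470884, 0.12390653]), np.float64(86.24983451944584))
```

Seated: pull is 9.6 N against a 6.2 N steady drag, with no more travel. I'll hold briefly, then back off.

```bash
python3 -m crank '[[-0.004,-0.053,0,0,1],[-0.004,-0.053,0,0,1],[-0.004,-0.053,0,0,1],[-0.004,-0.053,0,0,1],[-0.004,-0.053,0,0,1]]'|grep -vE "width"; python3 -m crank '[[0.002,0.04,0,-0.003,1],[0.002,0.04,0,0,1],[0.002,0.04,0,0,1],[0.002,0.03,0,0,1],[0,0,0,0,1]]'|grep -vE "width"; python3 -c "
from h import *
print(tcp())"
```

```text
t: 33.5
eef_pos: [0.5191, 0.0238, 0.1247]
orientation: [0.031, 0.998, 0.05, -0.004]
ft_force: [1.1, 8.9, -5.2]
t: 34.0
eef_pos: [0.5199, 0.0268, 0.1253]
orientation: [0.033, 0.998, 0.046, -0.003]
ft_force: [-0.2, 0.1, -2.1]
(array([0.51991859, 0.02682015, 0.12530278]), np.float64(86.1965554060511))
```

```bash
python3 -m crank '[[0,0,0.4,0,1],[0,0,0.6,0,1],[0,0,0.8,0,1],[0,0,0.2,0,1],[-0.3,0,0,0,1]]'|grep -E "eef|force";python3 -m crank '[[-0.9,-0.1,0,0,1],[-0.9,-0.1,0,0,1],[-0.9,0,0,0,1],[-0.9,0,0,0,1],[-0.4,0,-0.3,0,1]]'|grep -E "eef"; python3 -m crank '[[0,0,-0.8,0,1],[0,0,-0.8,0,1],[0,0,-0.8,0,1],[0,0,-0.3,0,1],[0,0,0,0,1]]'|grep -E "eef|ori|force"; python3 - <<'E'
from m import *
im=cams.snapshot('top')[...,::-1];cv2.imwrite('pics/t7.png',im)
b=im.astype(float);rb=b[...,2]-b[...,0]
# find tan runs in a grey row mid-rack
for v in (195,212): print(v,[i+150 for i in np.flatnonzero(np.diff((rb[v,150:300]>35).astype(int)))])
E
```

```text
eef_pos: [0.5073, 0.0257, 0.2063]
ft_force: [-0.6, -0.7, -3.0]
eef_pos: [0.3359, 0.0181, 0.1874]
eef_pos: [0.3221, 0.0201, 0.0708]
orientation: [0.034, 0.998, 0.044, -0.012]
ft_force: [-0.5, -0.6, -1.9]
195 [np.int64(173), np.int64(186), np.int64(191), np.int64(235), np.int64(240), np.int64(256), np.int64(261), np.int64(277)]
212 [np.int64(171), np.int64(184), np.int64(190), np.int64(234), np.int64(239), np.int64(255), np.int64(260), np.int64(276)]
```

```bash
python3 - <<'E'
from m import *
f=lambda n,u195,u212,t,b:(n,u195+(195-t)/17*(u195-u212),u212-(b-212)/17*(u195-u212),t,b)
g=[f("s1L",256.5,255.5,179,229),f("s1R",261.5,260.5,179,229),f("s2L",235.5,234.5,178,228),f("s2R",240.5,239.5,178,228),f("s3L",186.7,185,177,226)]
c=meas("pics/t7.png",g)
print("s1 from inner",c["s1L"]-.006-c["cheek_out"]-.024,c["s1R"]+.006-c["cheek_out"]-.024,"s2-s1",c["s2L"]-c["s1L"],c["s2R"]-c["s1R"],"s3-s2",c["s3L"]-c["s2L"])
E
python3 -m crank '[[0.2,0,-0.1,0,1],[0.1,0,-0.07,0,1],[0,0,-0.03,0,1],[0,0,-0.03,0,1],[0,0,0,0,1]]'
```

```text
cheek_out row pos -0.0850 ang 86.40 res 0.0005 n52
s1L row pos -0.0057 ang 86.06 res 0.0003 n46
s1R row pos -0.0178 ang 86.13 res 0.0004 n51
s2L row pos 0.0506 ang 86.22 res 0.0002 n50
s2R row pos 0.0379 ang 86.08 res 0.0004 n51
s3L row pos 0.1788 ang 86.05 res 0.0002 n48
s1 from inner 0.04930895525639948 0.049212805286760745 s2-s1 0.05627062968071414 0.055631447107073635 s3-s2 0.12816451879717214
t: 36.05
eef_pos: [0.3357, 0.02, 0.0663]
orientation: [0.034, 0.998, 0.043, -0.011]
ft_force: [-0.4, 0.3, -2.3]
gripper_width: 0.0186
```

```bash
python3 -m crank '[[0,0,-0.07,0,1],[0,0,-0.04,0,1],[0,0.08,-0.03,0,1],[0,0.08,-0.03,0,1],[0,0.08,-0.03,0,1]]'|grep -v wid; python3 -m crank '[[0,0.08,-0.03,0,1],[0,0.08,-0.03,0,1],[0,0.08,-0.03,0,1],[0,0.08,-0.03,0,1],[0,0.08,-0.03,0,1]]'|grep -v wid
```

```text
t: 36.55
eef_pos: [0.3379, 0.0229, 0.0648]
orientation: [0.037, 0.999, 0.033, -0.01]
ft_force: [-8.0, -6.8, 17.8]
t: 37.05
eef_pos: [0.3384, 0.0258, 0.0637]
orientation: [0.041, 0.999, 0.012, -0.011]
ft_force: [-6.3, -6.4, 16.3]
```

```bash
python3 -m crank '[[0,0.08,-0.03,0,1],[0,0.08,-0.03,0,1],[0,0.08,-0.03,0,1],[0,0.08,-0.03,0,1],[0,0.08,-0.03,0,1]]'|grep -v wid; python3 -m crank '[[0,0.05,-0.01,0,1],[0,0,0,0,1],[0,0,0.3,0,1],[0,0,0.8,0,1],[0,0,1,0,1]]'|grep -v wid; python3 -m crank '[[0,0,1,0,1],[0,0,0.3,0,1],[0.8,0.6,0,0,1],[0.8,0.7,0,0,1],[0.8,0.7,0,0,1]]'|grep -v wid;  python3 -c "
from h import *
x=.5242;y=.1728/.9977-.067*(x-.52)
p,a=tcp();print(p,a,(np.array([x,y-.012,.2])-p)/.04,np.radians(86.15-a),y-.012,r.state()['qpos'][5])"
```

```text
t: 37.55
eef_pos: [0.3385, 0.0281, 0.0634]
orientation: [0.043, 0.999, -0.009, -0.011]
ft_force: [-9.0, -8.6, 27.4]
t: 38.05
eef_pos: [0.3382, 0.0302, 0.1469]
orientation: [0.043, 0.999, -0.009, -0.013]
ft_force: [0.9, -0.0, -2.7]
t: 38.55
eef_pos: [0.44, 0.111, 0.2071]
orientation: [0.047, 0.999, -0.008, -0.005]
ft_force: [0.5, -1.0, -1.3]
[0.43999426 0.11095537 0.20709823] 84.65472542982164 [ 2.1051436   1.24903964 -0.17745579] 0.02609746447095552 0.1609169562193044 0.18725873000665633
```

```bash
python3 -m crank '[[0.7,0.4,0,0.01,1],[0.7,0.4,0,0.01,1],[0.6,0.4,0,0.006,1],[0.1,0.05,0,0,1],[0,0,0,0,1]]'|grep -v wid;  python3 -c "
from h import *
p,a=tcp();print((np.array([.5242,.1608,.16])-p)/.04,np.radians(86.15-a))"
```

```text
t: 39.05
eef_pos: [0.5331, 0.1685, 0.2046]
orientation: [0.03, 1.0, -0.006, -0.003]
ft_force: [-0.9, 0.1, -3.1]
[-0.22198745 -0.19222178 -1.11455195] -0.006493216269699115
```

```bash
python3 -m crank '[[-0.15,-0.12,-0.3,-0.006,1],[-0.07,-0.07,-0.4,0,1],[0,0,-0.2,0,1],[0,0,0,0,1],[0,0,0,0,1]]'|grep -v wid;  python3 -c "
from h import *
p,a=tcp();print((np.array([.5242,.1608,.125])-p)/.04,np.radians(86.15-a))"
```

```text
t: 39.55
eef_pos: [0.5212, 0.1592, 0.1672]
orientation: [0.034, 0.999, -0.006, -0.004]
ft_force: [0.7, -0.8, -2.4]
[ 0.07453869  0.03927229 -1.0550555 ] 0.0011869309462216213
```

```bash
python3 -m crank '[[0.04,0.05,-0.2,0.001,1],[0.03,0,-0.2,0,1],[0,0,-0.1,0,1],[0,0,0,0,1],[0,0,0,0,1]]'|grep -v wid;  python3 - <<'E'
from h import *
sc=cams.snapshot('scene')[...,::-1]
cv2.imwrite('pics/v8.png',cv2.resize(sc[145:245,255:355],(500,500),interpolation=2))
p,a=tcp();print((np.array([.5242,.1608,.124])-p)/.04,np.radians(86.15-a))
E
```

```text
t: 40.05
eef_pos: [0.5254, 0.1617, 0.147]
orientation: [0.034, 0.999, -0.005, -0.003]
ft_force: [-0.5, 0.0, -2.5]
[-0.02972075 -0.02202877 -0.57463266] 2.8187911774837695e-05
```

View pics/v8.png

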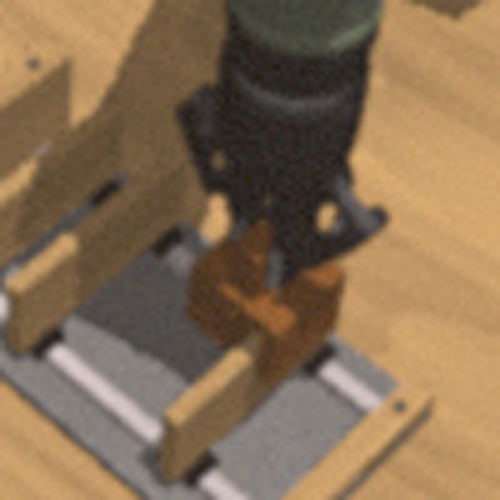

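The slot is over divider 3, with its end visible at crop px (200,420). I'll lower the rest of the way and draw it in.

```bash
python3 -m crank '[[-0.02,-0.02,-0.2,0,1],[0,0,-0.2,0,1],[0,0,-0.12,0,1],[0,0,0,0,1],[-0.005,-0.08,0,0,1]]'|grep -v wid; python3 -m crank '[[-0.01,-0.15,0,0,1],[-0.013,-0.2,0,0,1],[-0.013,-0.2,0,0,1],[-0.013,-0.2,0,0,1],[-0.013,-0.2,0,0,1]]'|grep -v wid;  python3 -c "
from h import *
print(tcp())"
```

```text
t: 40.6
eef_pos: [0.5242, 0.1577, 0.1243]
orientation: [0.033, 0.999, -0.005, -0.003]
ft_force: [-0.3, -0.0, -2.6]
t: 41.1
eef_pos: [0.5222, 0.1277, 0.1239]
orientation: [0.03, 1.0, 0.007, -0.003]
ft_force: [1.2, 5.6, -5.8]
(array([0.52220306, 0.12765396, 0.12386674]), np.float64(86.54860800827679))
```

```bash
python3 -m crank '[[-0.013,-0.2,0,-0.004,1],[-0.013,-0.2,0,-0.003,1],[-0.013,-0.2,0,0,1],[-0.008,-0.12,0,0,1],[0,0,0,0,1]]'|grep -v wid;  python3 -c "
from h import *
print(tcp())"
```

```text
t: 41.6
eef_pos: [0.5205, 0.104, 0.124]
orientation: [0.032, 0.999, 0.017, -0.003]
ft_force: [1.2, 0.1, -2.5]
(array([0.52053919, 0.10404236, 0.12398711]), np.float64(86.34285599351378))
```

```bash
python3 -m crank '[[-0.008,-0.14,0,-0.004,1],[-0.008,-0.14,0,0,1],[-0.006,-0.1,0,0,1],[0,0,0,0,1],[0,0,0,0,1]]'|grep -v wid;  python3 -c "
from h import *
print(tcp())"
```

```text
t: 42.1
eef_pos: [0.5197, 0.0922, 0.1243]
orientation: [0.032, 0.999, 0.022, -0.002]
ft_force: [0.3, 2.4, -3.5]
(array([0.51968194, 0.09224699, 0.12425788]), np.float64(86.26867209495204))
```

```bash
python3 -m crank '[[0,0,0,-0.003,1],[-0.004,-0.06,0,0,1],[-0.004,-0.06,0,0,1],[-0.004,-0.06,0,0,1],[-0.004,-0.06,0,0,1]]'|grep -v wid;  python3 -c "
from h import *
print(tcp())"
```

```text
t: 42.6
eef_pos: [0.5193, 0.0873, 0.1242]
orientation: [0.032, 0.999, 0.027, -0.002]
ft_force: [2.1, 6.3, -5.4]
(array([0.51931589, 0.08734574, 0.12417234]), np.float64(86.29796494495528))
```

```bash
python3 -m crank '[[0,0,0,-0.003,1],[0,0,0,0,1],[-0.004,-0.058,0,0,1],[-0.004,-0.058,0,0,1],[-0.004,-0.058,0,0,1]]'|grep -v wid;  python3 -c "
from h import *
print(tcp())"
```

```text
t: 43.1
eef_pos: [0.519, 0.0833, 0.1241]
orientation: [0.033, 0.999, 0.031, -0.002]
ft_force: [1.5, 5.9, -5.0]
(array([0.51900928, 0.08326479, 0.12408889]), np.float64(86.25429991397839))
```

```bash
python3 -m crank '[[0,0,0,-0.002,1],[0,0,0,0,1],[0,0,0,0,1],[-0.004,-0.055,0,0,1],[-0.004,-0.055,0,0,1]]'|grep -v wid;  python3 -c "
from h import *
print(tcp())"
```

```text
t: 43.6
eef_pos: [0.5188, 0.082, 0.1243]
orientation: [0.033, 0.999, 0.035, -0.002]
ft_force: [0.5, 10.8, -3.6]
(array([0.51883256, 0.0820167 , 0.12431768]), np.float64(86.25744140985798))
```

Seated at 10.8 N. I'll hold with a slightly smaller pull, then release.

```bash
python3 -m crank '[[-0.003,-0.047,0,0,1],[-0.003,-0.047,0,0,1],[-0.003,-0.047,0,0,1],[-0.003,-0.047,0,0,1],[-0.003,-0.047,0,0,1]]'|grep -v wid; python3 -m crank '[[0.002,0.04,0,-0.003,1],[0.002,0.04,0,0,1],[0.002,0.04,0,0,1],[0.002,0.03,0,0,1],[0,0,0,0,1]]'|grep -v wid;  python3 -c "
from h import *
print(tcp())"
```

```text
t: 44.1
eef_pos: [0.5186, 0.0813, 0.1251]
orientation: [0.03, 0.998, 0.046, -0.001]
ft_force: [1.7, 8.3, -5.0]
t: 44.6
eef_pos: [0.5193, 0.0844, 0.1255]
orientation: [0.033, 0.999, 0.042, -0.001]
ft_force: [-0.7, -0.4, -1.7]
(array([0.51928592, 0.08442049, 0.12551371]), np.float64(86.24985012040545))
```

```bash
python3 -m crank '[[0,0,0.4,0,1],[0,0,0.6,0,1],[0,0,0.8,0,1],[0,0,0.2,0,1],[-0.3,0,0,0,1]]'|grep -E "eef|force";python3 -m crank '[[-0.9,-0.3,0,0,1],[-0.9,-0.3,0,0,1],[-0.9,-0.3,0,0,1],[-0.9,-0.2,0,0,1],[-0.4,0,-0.3,0,1]]'|grep -E "eef"; python3 -m crank '[[0,0,-0.8,0,1],[0,0,-0.8,0,1],[0,0,-0.8,0,1],[0,0,-0.3,0,1],[0,0,0,0,1]]'|grep -E "eef|ori|force"; python3 - <<'E'
from m import *
im=cams.snapshot('top')[...,::-1];cv2.imwrite('pics/t9.png',im)
b=im.astype(float);rb=b[...,2]-b[...,0]
R={v:[int(i)+150 for i in np.flatnonzero(np.diff((rb[v,150:300]>35).astype(int)))] for v in (195,212)};print(R)
E
```

```text
eef_pos: [0.5066, 0.0832, 0.2065]
ft_force: [-0.4, 0.5, -2.5]
eef_pos: [0.3351, 0.0388, 0.1875]
eef_pos: [0.3212, 0.0401, 0.0709]
orientation: [0.034, 0.999, 0.04, -0.009]
ft_force: [-0.9, 0.6, -2.1]
{195: [173, 213, 218, 235, 240, 256, 261, 277, 287, 288], 212: [171, 212, 217, 234, 239, 255, 260, 276]}
```

```bash
python3 - <<'E'
from m import *
f=lambda n,u195,u212,t,b:(n,u195+(195-t)/17*(u195-u212),u212-(b-212)/17*(u195-u212),t,b)
g=[f("s1L",256.5,255.5,179,229),f("s1R",261.5,260.5,179,229),f("s2L",235.5,234.5,178,228),f("s2R",240.5,239.5,178,228),f("s3L",213.7,212.5,177,227),f("s3R",218.7,217.5,177,227)]
c=meas("pics/t9.png",g)
print("s1 from inner",c["s1L"]-.006-c["cheek_out"]-.024,c["s1R"]+.006-c["cheek_out"]-.024,"s2-s1",c["s2L"]-c["s1L"],c["s2R"]-c["s1R"],"s3-s2",c["s3L"]-c["s2L"],c["s3R"]-c["s2R"])
E
python3 -m crank '[[0.2,0,-0.1,0,1],[0.1,0,-0.07,0,1],[0,0,-0.03,0,1],[0,0,-0.03,0,1],[0,0,0,0,1]]'
```

```text
cheek_out row pos -0.0850 ang 86.40 res 0.0004 n52
s1L row pos -0.0057 ang 86.05 res 0.0003 n48
s1R row pos -0.0178 ang 86.14 res 0.0004 n51
s2L row pos 0.0505 ang 86.20 res 0.0002 n51
s2R row pos 0.0378 ang 86.10 res 0.0004 n51
s3L row pos 0.1065 ang 86.22 res 0.0002 n50
s3R row pos 0.0945 ang 86.19 res 0.0005 n51
s1 from inner 0.049328852322023144 0.04921503283449868 s2-s1 0.0561792546504586 0.0555392595073292 s3-s2 0.05598693846741167 0.05675301420248068
t: 46.65
eef_pos: [0.334, 0.0404, 0.066]
orientation: [0.034, 0.999, 0.04, -0.009]
ft_force: [0.2, 0.1, -2.9]
gripper_width: 0.0185
```

All gaps check out: 55.9 and 56.3 mm between dividers, and divider 1 hasn't shifted. I'll level the block on the bench and release it.

```bash
python3 -m crank '[[0,0,-0.07,0,1],[0,0,-0.04,0,1],[0,0.08,-0.03,0,1],[0,0.08,-0.03,0,1],[0,0.08,-0.03,0,1]]'|grep -v wid; python3 -m crank '[[0,0.08,-0.03,0,1],[0,0.08,-0.03,0,1],[0,0.08,-0.03,0,1],[0,0.08,-0.03,0,1],[0,0,-0.02,0,1]]'|grep -v wid;python3 -m crank '[[0,0,-0.01,0,0.6],[0,0,0,0,0.2],[0,0,0,0,-0.4],[0,0,0,0,-1],[0,0,0,0,-1]]'
```

```text
t: 47.15
eef_pos: [0.336, 0.0434, 0.0645]
orientation: [0.036, 0.999, 0.029, -0.008]
ft_force: [-7.6, -6.6, 19.9]
t: 47.65
eef_pos: [0.3363, 0.0453, 0.0637]
orientation: [0.04, 0.999, 0.012, -0.008]
ft_force: [-6.1, 3.5, 16.0]
t: 48.15
eef_pos: [0.3403, 0.0452, 0.065]
orientation: [0.039, 0.999, 0.012, -0.005]
ft_force: [0.3, -0.5, 0.1]
gripper_width: 0.0755
```

```bash
python3 -m crank '[[0,0,0.3,0,-1],[0,0,0.6,0,-1],[0,0,0.9,0,-1],[0,0,0.9,0,-1],[0,0,0.5,0,-1]]'; python3 -m crank '[[0,-1,0.2,0,-1],[0,-1,0,0,-1],[0,-1,0,0,-1],[0,-1,0,0,-1],[0,0,0,0,-1]]'; python3 - <<'E'
from h import *
im=cams.snapshot('top')[...,::-1];cv2.imwrite('pics/t10.png',im);sc=cams.snapshot('scene')[...,::-1];cv2.imwrite('pics/s10.png',sc)
cv2.imwrite('pics/v10.png',np.hstack([cv2.resize(im[60:345,60:440],(460,345),interpolation=2),cv2.resize(sc[80:230,210:360],(340,345),interpolation=2)]))
a=cv2.imread('pics/top0.png').astype(int)
d=abs(im.astype(int)-a).max(2)
for n,(u0,v0,u1,v1) in dict(reader=(280,95,330,132),fob=(318,166,343,194),jar=(358,143,388,170),driver=(205,76,222,146),box=(90,262,135,308),meter=(85,194,138,220)).items(): print(n,(d[v0:v1,u0:u1]>40).sum())
E
```

```text
t: 48.65
eef_pos: [0.3377, 0.0455, 0.1949]
orientation: [0.04, 0.999, 0.012, -0.008]
ft_force: [0.8, 0.4, -0.6]
gripper_width: 0.0852
t: 49.15
eef_pos: [0.3419, -0.12, 0.2083]
orientation: [0.035, 0.999, 0.01, -0.001]
ft_force: [-0.5, 0.9, -0.6]
gripper_width: 0.0852
reader 0
fob 0
jar 0
driver 0
box 0
meter 0
```

View pics/v10.png

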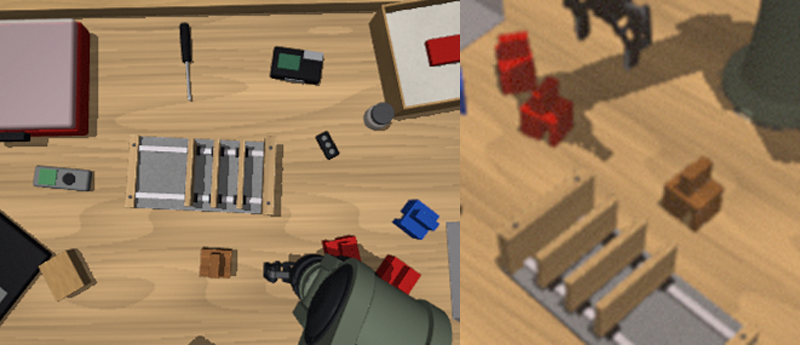

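The block stands upright on the bench at crop px (217,262), clear of the rack. The dividers are evenly spaced, no bystander moved, and the arm touches nothing.

```bash
python3 -c "
from cell import r
print(r.close_job(), r.state()['t'])"
```

```text
the job is handed in; nothing more can be done
the job is handed in; nothing more can be done
```

All three dividers are set with the notched block, outwards from the cheek. The block stands upright on the bench clear of the rack, and the job was handed in at about 49 s of the 72 s allowed. No verdict was reported.

**Seating pulls:** These are readings at the end of a row.

| Divider | Final pull | Held at |
|---|---|---|
| 1 (against the fixed cheek) | 12.7 N | – |
| 2 | 9.6 N | 8.9 N |
| 3 | 10.8 N | 8.3 N |

The steady drag was about 6 N.

**Last checks (top camera, after divider 3 was set):**
- **Spacing:** divider 2 to 1 measures 55.9 mm and 3 to 2 measures 56.3 mm, against a nominal 56. The two edges of a divider disagreed by up to 0.8 mm.
- **Divider 1 to cheek:** it reads 49.3 mm from the inner face, against a nominal 50. I put most of the 0.7 mm down to the cheek-edge measurement. Divider 1's reading changed by about 0.15 mm while the later ones were set, which is within measuring noise.
- **Bystanders:** no pixel changes at any of them compared with the first picture.

**What did not go to plan:**
- **Joint 6 limit:** it ran into its limit before divider 2, so I set the block down, turned the gripper half a turn and regrasped.
- **Bench press:** levelling the block on the bench briefly pressed at about 82 N wrist force, where the limit is 120 N. This was block on bench only, and I used lighter presses after that. The 40 N limit is for the arm or gripper body pressing on something; I could not confirm how this press is counted.
- **Tool tilt:** the tool tilted up to about 0.09 rad while pulling. By geometry that adds about 0.25 mm to a gap, which is within tolerance.

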